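# Stand the knocked-over spray cans up in their channel

## Robot

A 6-joint arm with a two-finger parallel gripper is mounted at the origin on the work surface. World frame = base frame: x ahead of the robot, y to its left, z up, the work surface at z = 0. Lengths are in m, angles in rad, forces in N, time in s.
With the tool pointing down it reaches from about 0.35 to 0.975 m from the base axis. Payload 7.1 kg.
Tool frame: the origin (TCP) lies midway between the tips of the shut fingers; the grasp point (between the pads) lies 19 mm behind it; z points along the fingers, y is the line along which they close (so a half turn about z gives the same grasp; the last joint's range is limited). The gripper opens to 88 mm and grips with 3 to 60 N. Pads are 20 mm wide; open, the fingers measure 115 mm over their backs; the gripper's body (75 mm by 178 mm) begins 61 mm behind the grasp point.
Start: joints at [-1.239, 0.423, 1.63, -0, 1.089, -0.019], TCP at [0.215, -0.587, 0.223] pointing down, gripper open.
Joint ranges: [-3, 3], [-0.9, 2.11], [0.09, 2.58], [-1.31, 4.45], [0.11, 2.69], [-2.54, 2.54]. Speed limits (rad/s): [2.39, 2.39, 3.01, 3.14, 3.14, 3.14].

## Interface

Orientations are given as a unit quaternion [w, x, y, z].
In Python, from station import move_pose, movel, movej, command_gripper, wait, inverse_kinematics, read_camera, camera_info, MotionError, job_done, get_time, get_joint_pos, get_qvel, get_effort, get_tcp_pos, get_ee_rot, get_ft_force, get_ft_torque, get_grip_width, get_finger_force gives the robot as it stands. Calls block until the motion is done:
- move_pose(position, orientation): joint-space move of the TCP to a pose.
- movel(position, frame=None, v=0.15, until_force=None): straight line of the TCP; frame=None keeps the orientation; v is the mean speed in m/s. With until_force (N) it stops when the force on the tool has changed by that much, and returns True; else False.
- movej(angles): joint-space move.
- command_gripper(opening): opening from 0.0 (shut) to 1.0 (fully open); the grip force is fixed at half the most; returns when the fingers have stopped.
- wait(seconds).
- inverse_kinematics(position, orientation): joint angles nearest the present ones, or None.
- read_camera(name): name is "side" or "top" or "wrist"; returns the picture (400x640x3 uint8, red, green, blue); there is no depth.
- camera_info(name): a dict with "intrinsics" (3x3 intrinsics, pixels), "T" (4x4, takes a point from camera to world coordinates); the wrist camera has in their place "tool_from_camera" (4x4, takes a point from camera to tool coordinates, whose origin is the TCP and whose axes are the flange's). Camera axes: x right, y up, looking along -z (the intrinsics and any distortion apply to the point x, -y, -z); pixel columns grow to the right and rows downward; lengths in m; the calibration is good to about 2 mm. A picture is of the moment at which its call begins: read the wrist's pose just before it. camera_info takes no time and is no camera call.
A pose or a line that the arm cannot do raises MotionError and nothing moves.
- job_done(): hands the job in; it is judged then, once.
Readings, each from a call of its own:
- get_time(): time.
- get_joint_pos(): joint angles.
- get_qvel(): joint speeds.
- get_effort(): joint torques, N m.
- get_tcp_pos(): TCP position.
- get_ee_rot(): TCP orientation.
- get_ft_force(): force on the tool from outside, world axes, zero at the start.
- get_ft_torque(): the same for the moment, N m.
- get_grip_width(): opening from 0.0 (shut) to 1.0 (fully open).
- get_finger_force(): force on a finger pad.
Only numpy, scipy, OpenCV 4.12 (cv2) and the standard library are available. Lean on these libraries where they do the work, as an engineer would, in place of code of your own. Each camera call takes 0.05 s, during which the arm holds its last target. There are 200 camera calls.

## Task

Two of the aerosol cans in the aluminium channel on the welding table have been knocked over. Stand both of them up again in the channel, on their bases with the caps up, setting them down without dropping them. Leave the two cans and the tin that still stand in the channel standing where they are.

Things in the scene. Friction and masses are not known exactly. Their poses are not given: they have to be found in the camera images.
- channel: Shallow aluminium channel lying flat on the table, fixed. Inside 74 mm wide (along its x) and 680 mm long (along its y), floor 4 mm thick, all four edges a 4 mm thick lip whose top is 6 mm above the floor. Origin at the centre of its underside, on the table; z up. Five items share it in one row along y: three stand, about 290 mm apart (one about the middle, one near each end), and one can lies in each of the two gaps between them.
- can_1: Aerosol spray can, 58 mm diameter, 120 mm tall, about 0.25 kg, heavier towards the base: straight white body from the base to 90 mm up (plain steel at both ends), then a step to a 48 mm shoulder and a 38 mm grey cap, 24 mm high, on top. Origin on its axis at mid-height (60 mm from the base and from the cap top); its z axis points from base to cap. Starts lying along the channel in one of the two gaps, its cap towards the channel's +y; free to roll a few mm between the lips.
- can_2: Aerosol spray can, 58 mm diameter, 120 mm tall, about 0.25 kg, heavier towards the base: straight white body from the base to 90 mm up (plain steel at both ends), then a step to a 48 mm shoulder and a 38 mm grey cap, 24 mm high, on top. Origin on its axis at mid-height (60 mm from the base and from the cap top); its z axis points from base to cap. Starts lying along the channel in the other gap, its cap towards the channel's -y; free to roll a few mm between the lips.
- stand_can_a: A can of the same kind, standing upright in the channel. Origin at mid-height on its axis, z up. Leave it.
- stand_can_b: Another can of the same kind, standing upright in the channel. Origin at mid-height on its axis, z up. Leave it.
- stand_tin: Plain steel screw-lid tin, body 62 mm and lid 66 mm in diameter, 120 mm tall, standing upright in the channel. Origin at mid-height on its axis, z up. Leave it.
There are look-alikes about, which are no part of the job. Leave any blue or yellow look-alike of the can_1 alone.

How it is judged:
By the outcome, as a careful person would: the job done as asked, in the order asked, and still so for the second after the job is handed in, with the robot touching nothing.
It also fails if it takes over 59 s, if anything falls off the work surface, if the arm or the gripper's body presses on something with over 40 N, if the wrist force passes 120 N, or if a joint passes its speed limit or range.

## Working session

There is one attempt and no reset: what is moved stays moved. The work goes in short steps, each a Python script; the robot and the scene stay as the last script left them, time stands still between calls to the robot, and variables do not carry over. Pictures are saved under pics/ and viewed, at most 10 in all, crops included, and the job is handed in when it is done.

```bash
mkdir -p pics; ls
python3 - <<'E'
from station import *
import cv2,numpy as np
np.set_printoptions(precision=4,suppress=True)
for n in ("top","side"):
    cv2.imwrite(f"pics/{n}0.png",read_camera(n)[:,:,::-1]); i=camera_info(n); print(n,i)
print(camera_info("wrist")); print(get_time(),get_tcp_pos(),get_ee_rot())
E
```

```text
pics
top {'intrinsics': array([[394.9461,   0.    , 312.1604],
       [  0.    , 394.9461, 194.7116],
       [  0.    ,   0.    ,   1.    ]]), 'T': array([[-0.0256,  0.9842, -0.1751,  0.3792],
       [-0.9995, -0.0281, -0.0119,  0.0218],
       [-0.0166,  0.1747,  0.9845,  0.9831],
       [ 0.    ,  0.    ,  0.    ,  1.    ]])}
side {'intrinsics': array([[383.0642,   0.    , 319.0384],
       [  0.    , 383.0642, 200.7785],
       [  0.    ,   0.    ,   1.    ]]), 'T': array([[ 0.9302,  0.258 , -0.2609,  0.3156],
       [-0.3668,  0.6341, -0.6808, -0.5559],
       [-0.0102,  0.729 ,  0.6845,  0.6365],
       [ 0.    ,  0.    ,  0.    ,  1.    ]])}
{'intrinsics': array([[290.1758,   0.    , 323.0082],
       [  0.    , 290.1758, 200.1123],
       [  0.    ,   0.    ,   1.    ]]), 'tool_from_camera': array([[-0.0002,  0.9607,  0.2775,  0.0755],
       [ 1.    ,  0.0003, -0.0004,  0.0004],
       [-0.0004,  0.2775, -0.9607, -0.1618],
       [ 0.    ,  0.    ,  0.    ,  1.    ]])}
0.1 [ 0.2146 -0.5865  0.222 ] [-0.0007  0.9847  0.1745 -0.0001]
```

View pics/top0.png

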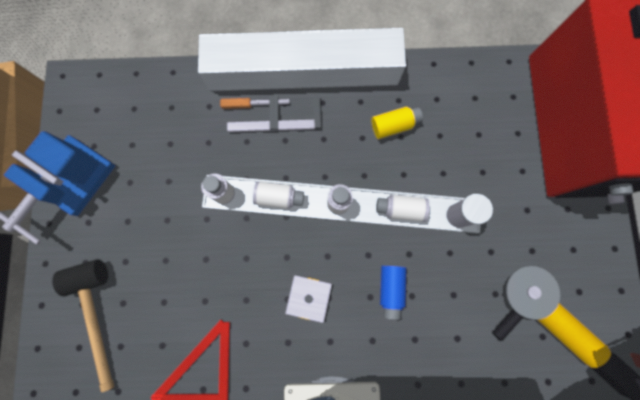

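View pics/side0.png

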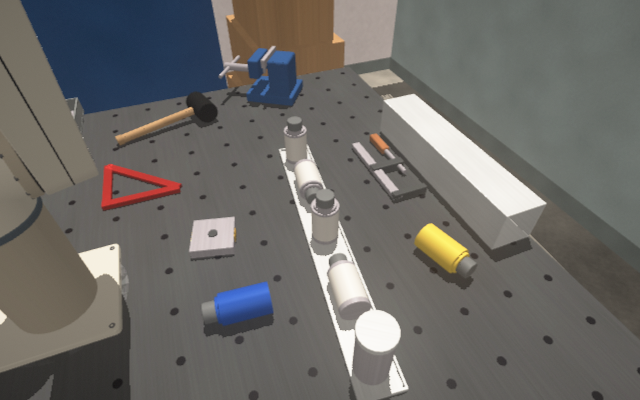

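Top view: lying white cans at about (278,196) with cap at (300,199), and (405,208) with cap at (382,206). The standing items are cans at (217,188) and (341,200), and the tin at (476,211). Look-alikes are the yellow can (395,122) and the blue can (393,290), so I choose the two white lying cans in the channel. The side view agrees. Next is a close crop of the row.

```bash
cat > h.py <<'E'
from station import *
import cv2,numpy as np
from scipy.spatial.transform import Rotation as R
np.set_printoptions(precision=4,suppress=True)
def pose(n):
    i=camera_info(n)
    if n!="wrist": return i["intrinsics"],i["T"]
    T=np.eye(4); q=get_ee_rot(); T[:3,:3]=R.from_quat(q,scalar_first=True).as_matrix(); T[:3,3]=get_tcp_pos()
    return i["intrinsics"],T@i["tool_from_camera"]
def ray(n,uv,z,P=None):
    K,T=P or pose(n); out=[]
    for u,v in np.atleast_2d(uv):
        d=T[:3,:3]@np.array([(u-K[0,2])/K[0,0],-(v-K[1,2])/K[1,1],-1]); out.append(T[:3,3]+d*(z-T[2,3])/d[2])
    return np.array(out)
E
python3 - <<'E'
from h import *
im=cv2.imread("pics/top0.png"); c=im[165:240,195:500]
c=cv2.resize(c,None,fx=2.6,fy=2.6,interpolation=cv2.INTER_CUBIC)
c=cv2.convertScaleAbs(c,alpha=1.0,beta=-20); cv2.imwrite("pics/crop0.png",c)
E
```

```text
(no output)
```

View pics/crop0.png

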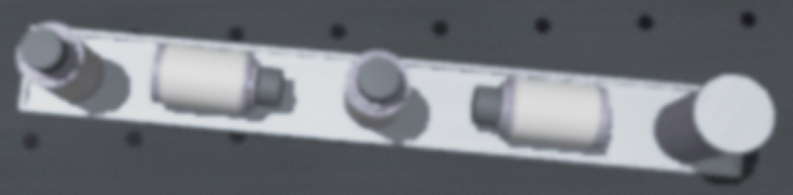

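The crop confirms two white lying cans, both with grey caps facing the middle can. The left one has its base at (155,77) and cap end at (285,89); the right one has its cap end at (473,106) and base at (608,116). Cap centres of the standers are (44,53), (381,80) and the tin (733,114). Next I convert these to positions and search for feasible grasp and place poses.

```bash
cat >> h.py <<'E'
def crop(p): return np.atleast_2d(p)/2.6+[195-.3,165-.3]
def rot(canz,az_closing_sign,radial,tilt):
    """canz: cap direction; radial: unit vector from can axis to gripper (perp canz); tilt toward cap.
    returns tool rotation; flip: tool x sign (+1: x towards cap)."""
    zt=-(radial*np.cos(tilt)+canz*np.sin(tilt)); xt=az_closing_sign*(canz*np.cos(tilt)-radial*np.sin(tilt))
    return np.column_stack([xt,np.cross(zt,xt),zt])
def quat(M): return R.from_matrix(M).as_quat(scalar_first=True)
E
python3 - <<'E'
from h import *
L=ray("top",crop([[155,77],[285,89],[473,106],[608,116]]),.033)
S=ray("top",crop([[44,53],[381,80],[733,114]]),.124)
print(L);print(S)
print("len",np.linalg.norm(L[0]-L[1]),np.linalg.norm(L[2]-L[3]))
d=S[0]-S[2]; y=d/np.linalg.norm(d); print("dir",y, "gaps",np.linalg.norm(S[0]-S[1]),np.linalg.norm(S[2]-S[1]))
g=[(S[0]+S[1])/2,(S[1]+S[2])/2]
up=np.array([0,0,1.])
for k,(b,c) in enumerate([(L[0],L[1]),(L[3],L[2])]):
    cz=(c-b)/np.linalg.norm(c-b); cz[2]=0
    print("can",k,"mid",(b+c)/2,"capdir",cz)
    for tilt in (10,20,30,40,45):
      for s in (1,-1):
        t=np.radians(tilt); M=rot(cz,s,up,t)
        p=b+cz*.05; p[2]=.037
        q1=inverse_kinematics(p+M[:,2]*.019,quat(M))
        ok=[]
        for az in range(0,360,15):
            r=np.array([np.cos(np.radians(az)),np.sin(np.radians(az)),0]); M2=rot(up,s,r,t)
            pp=g[k].copy(); pp[2]=.056; pp+=r*.004
            q2=inverse_kinematics(pp+M2[:,2]*.019,quat(M2))
            if q2 is not None: ok.append(az)
        print(tilt,s,None if q1 is None else np.array(q1),ok)
E
```

```text
[[ 0.5532  0.1749  0.033 ]
 [ 0.5383  0.0526  0.033 ]
 [ 0.5172 -0.1224  0.033 ]
 [ 0.5044 -0.247   0.033 ]]
[[ 0.5602  0.2556  0.124 ]
 [ 0.5285 -0.032   0.124 ]
 [ 0.4911 -0.3257  0.124 ]]
len 0.12317140608361217 0.12521964122430115
dir [0.118 0.993 0.   ] gaps 0.2892944434175836 0.2960467940762597
can 0 mid [0.5458 0.1137 0.033 ] capdir [-0.1213 -0.9926  0.    ]
10 1 None [0, 15, 30, 45, 60, 75, 90, 105, 150, 165, 180, 195, 210, 225, 240, 255, 270, 285, 300, 315, 330, 345]
10 -1 [ 0.1162  0.6343  1.9015  0.3098  0.5866 -0.0193] [0, 15, 30, 45, 60, 75, 90, 105, 150, 165, 180, 195, 210, 225, 240, 255, 270, 285, 300, 315, 330, 345]
20 1 None [0, 15, 30, 45, 60, 75, 90, 105, 120, 150, 165, 180, 195, 210, 225, 240, 255, 270, 285, 300, 315, 330, 345]
20 -1 [ 0.0274  0.6497  1.9251  0.6322  0.6094 -0.3825] [0, 15, 30, 45, 60, 75, 90, 105, 120, 150, 165, 180, 195, 210, 225, 240, 255, 270, 285, 300, 315, 330, 345]
30 1 [-0.0583  0.6857  1.937   0.8926  0.6956  2.4533] [0, 15, 30, 45, 60, 75, 90, 105, 120, 150, 165, 180, 195, 210, 225, 240, 255, 270, 285, 300, 315, 330, 345]
30 -1 [-0.0583 
[... 1695 characters left out ...]
, 225, 240, 255, 270, 285, 300, 315, 330, 345]
40 1 [-0.0441  0.7414  1.9346 -1.0386  0.84    0.9249] [0, 15, 30, 45, 60, 75, 90, 120, 135, 150, 165, 180, 195, 210, 225, 240, 255, 270, 285, 300, 315, 330, 345]
40 -1 [-0.0441  0.7414  1.9346 -1.0386  0.84   -2.2167] [0, 15, 30, 45, 60, 75, 90, 120, 135, 150, 165, 180, 195, 210, 225, 240, 255, 270, 285, 300, 315, 330, 345]
45 1 [-0.0089  0.776   1.9261 -1.0969  0.9127  1.0058] [0, 15, 30, 45, 60, 75, 90, 120, 135, 150, 165, 180, 195, 210, 225, 240, 255, 270, 285, 300, 315, 330, 345]
45 -1 [-0.0089  0.776   1.9261 -1.0969  0.9127 -2.1358] [0, 15, 30, 45, 60, 75, 90, 120, 135, 150, 165, 180, 195, 210, 225, 240, 255, 270, 285, 300, 315, 330, 345]
```

Run:
```python
from h import *
cz=np.array([.118,.993,0]); cz/=np.linalg.norm(cz); M=rot(cz,1,np.array([0,0,1.]),0)
print(M, inverse_kinematics([.50,-.08,.33],quat(M)))
move_pose([.50,-.08,.33],quat(M)); print(get_time())
P=pose("wrist"); np.savez("P.npz",K=P[0],T=P[1]); cv2.imwrite("pics/w1.png",read_camera("wrist")[:,:,::-1])
im=cv2.imread("pics/w1.png")
print("blue,yellow",ray("top",[[393,290],[395,122],[308,298]],.03))
```

```text
[[ 0.118  0.993 -0.   ]
 [ 0.993 -0.118 -0.   ]
 [ 0.     0.    -1.   ]] [-0.1822  0.1299  1.7724 -0.      1.2393 -0.0639]
2.225
blue,yellow [[ 0.3167 -0.1503  0.03  ]
 [ 0.7292 -0.1806  0.03  ]
 [ 0.3033  0.0493  0.03  ]]
```

View pics/w1.png

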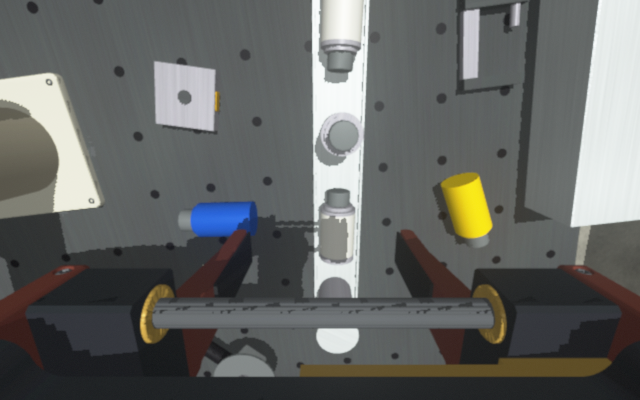

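The wrist view shows the channel as a vertical white band at columns 313–366. The near lying can runs from cap end (338,190) to base (337,262), the far can's cap end is (339,72), and the middle standing can's cap is at (342,135). I'll fit the channel centreline, then go straight on to can 0 (the left one in the top view).

```bash
cat > run.py <<'E'
from h import *
UP=np.array([0,0,1.])
def pick(b,cz,s,tilt,off,z=.037):
    t=np.radians(tilt); M=rot(cz,s,UP,t); q=quat(M); p=b+cz*off; p[2]=z; p=p+M[:,2]*.019
    pre=p-M[:,2]*.14
    command_gripper(1.0); move_pose(pre,q); print("pre",get_time())
    hit=movel(p,v=.15,until_force=12); print("down hit",hit,get_time(),get_tcp_pos()-p)
    if hit: return None
    command_gripper(0.0); print("grip",get_grip_width()*88,get_finger_force(),get_time())
    movel(p+[0,0,.2],v=.2); print("lift",get_grip_width()*88,get_finger_force(),get_ft_force(),get_time())
E
python3 - <<'E'
from h import *
im=cv2.imread("pics/w1.png").astype(int); P=np.load("P.npz"); P=(P["K"],P["T"])
g=im.min(2); E=[[],[]]
for r in list(range(82,108))+list(range(172,185))+list(range(10,60)):
    row=g[r,290:390]; d=np.diff(row.astype(float)); 
    E[0].append([290+np.argmax(d[:35])+1,r]); E[1].append([290+60+np.argmin(d[60:])+1,r])
W=[ray("wrist",e,.010,P) for e in E]
cz=[]
for w in W:
    a=np.polyfit(w[:,1],w[:,0],1); a=np.polyfit(*(lambda k:(w[k,1],w[k,0]))(abs(w[:,0]-np.polyval(a,w[:,1]))<.005),1); cz.append(a); print("edge x = %.4f y + %.4f"%tuple(a), np.std(w[:,0]-np.polyval(a,w[:,1])))
print("width",cz[1][1]-cz[0][1])
print("centre x at y=.11,-.18",[np.mean([np.polyval(a,y) for a in cz]) for y in(.112,-.179,-.032)])
print("cans",ray("wrist",[[339,72],[338,190],[337,262]],.033,P),ray("wrist",[342,135],.124,P))
from run import *
cz=np.array([-.12,-.9928,0]); pick(np.array([.5525,.1735,0]),cz,-1,35,.05)
cv2.imwrite("pics/s2.png",read_camera("side")[:,:,::-1])
E
```

```text
edge x = 0.1185 y + 0.4934 0.00044590778474458615
edge x = 0.1204 y + 0.5769 0.00047700600078107977
width 0.08350531180268533
centre x at y=.11,-.18 [np.float64(0.5485706287492473), np.float64(0.5138145078448926), np.float64(0.5313717235594635)]
cans [[ 0.5394  0.0528  0.033 ]
 [ 0.5193 -0.1235  0.033 ]
 [ 0.5038 -0.2528  0.033 ]] [[ 0.5294 -0.0309  0.124 ]]
pre 3.425
down hit False 4.5083 [ 0.0005 -0.0003  0.0006]
grip 57.97740071124147 29.74679410457611 5.0917
lift 57.58514088836311 29.759866297245026 [ 0.5882 -0.4761 -2.7682] 6.2417
```

View pics/s2.png

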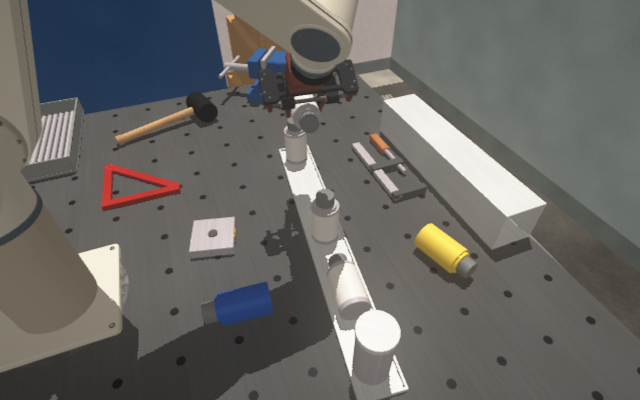

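The side view shows can 0 gripped and lifted clear at (305,115), with the row undisturbed. Next I rotate it upright and lower it.

```bash
cat >> run.py <<'E'
def place(c,s,tilt,off,r=np.array([-.993,.118,0])):
    t=np.radians(tilt); M=rot(UP,s,r,t); q=quat(M); p=c+r*.004+M[:,2]*.019; z=.004+off+M[2,2]*.019; p[2]=z
    pre=p+[0,0,.17]; q2=inverse_kinematics(pre,q); print("dq",np.array(q2)-get_joint_pos())
    move_pose(pre,q); print("pre",get_time(),get_grip_width()*88)
    movel(p+[0,0,.02],v=.15); print("above",get_time())
def setdown():
    p=np.array(get_tcp_pos()); hit=movel(p-[0,0,.03],v=.03,until_force=3); e=np.array(get_tcp_pos())
    print("down",hit,(e-p)[2],get_ft_force(),get_time())
def release():
    command_gripper(1.0); print("open",get_time(),get_grip_width())
    z=R.from_quat(get_ee_rot(),scalar_first=True).as_matrix()[:,2]
    movel(np.array(get_tcp_pos())-z*.13,v=.15); print("back",get_time())
E
python3 - <<'E'
from run import *
place(np.array([.5486,.112,0]),-1,35,.05)
cv2.imwrite("pics/s3.png",read_camera("side")[:,:,::-1])
E
```

```text
dq [ 0.4942 -0.0631  0.4361  3.2757 -0.4704  1.5102]
pre 9.05 57.98396610631655
above 10.2
```

View pics/s3.png

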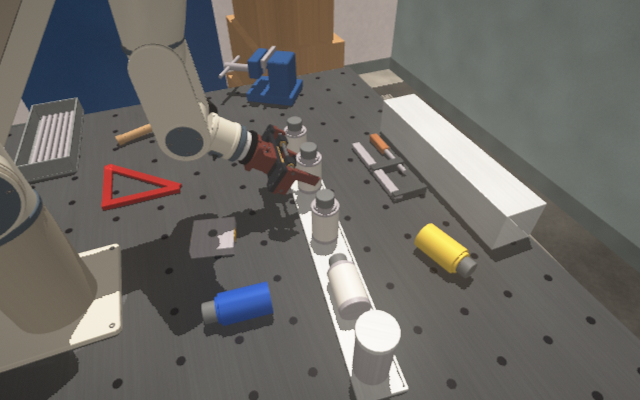

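Can 0 is upright in the grip at (308,165), over the channel between its neighbours. Set it down, release and back off.

Run:
```python
from run import *
setdown(); release(); movel(np.array(get_tcp_pos())+[0,0,.17],v=.2)
cv2.imwrite("pics/s4.png",np.hstack([read_camera("side")[60:360,180:480,::-1],read_camera("top")[80:380,180:500,::-1]])); print(get_time())
```

```text
down True -0.02011058427252574 [ 1.1458  0.8675 -0.2768] 10.9
open 11.5583 1.004715366202928
back 12.575Traceback (most recent call last):
  File "<stdin>", line 2, in <module>
station.MotionError: the arm cannot follow that straight line within its joint ranges
```

Run:
```python
from run import *
q=np.array(get_joint_pos()); print(q,get_tcp_pos()); q[1]-=.35; movej(q); print(get_tcp_pos(),get_time())
cv2.imwrite("pics/s4.png",np.hstack([read_camera("side")[60:360,180:480,::-1],read_camera("top")[80:380,180:500,::-1]])); print(get_time())
```

```text
[0.5999 0.5744 2.5143 3.8852 0.9195 1.5272] [0.4548 0.1236 0.119 ]
[0.4873 0.1455 0.2826] 13.275
13.375
```

View pics/s4.png

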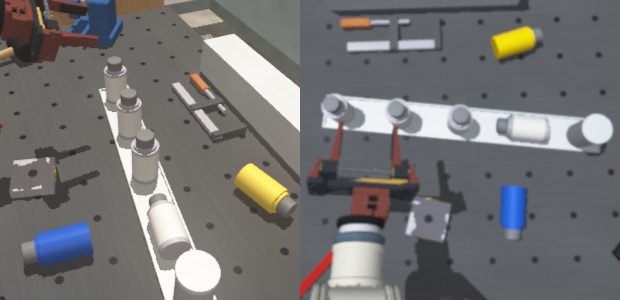

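Can 0 stands in its gap, in line with the others. Now can 1: first raise the arm well clear, then approach.

Run:
```python
from run import *
q=np.array(get_joint_pos()); q[1:3]=[0.05,1.6]; movej(q); print(get_tcp_pos(),get_time())
movej([-.25,.13,1.77,0,1.24,-.06]); print(get_tcp_pos(),get_time())
cz=np.array([.118,.993,0]); pick(np.array([.5045,-.246,0]),cz,1,27,.045,.039)
place(np.array([.5138,-.179,0]),1,27,.045)
cv2.imwrite("pics/s5.png",read_camera("side")[:,:,::-1])
```

```text
[0.6714 0.2714 0.9235] 15.7417
[ 0.4946 -0.1137  0.3311] 18.9833
pre 19.9833
down hit False 21.0667 [0.0006 0.     0.0008]
grip 57.974433641160566 29.94950830936432 21.65
lift 57.54304989817575 29.952930808067322 [-0.4453 -0.6633 -3.9938] 22.8
dq [-0.415   0.0501  0.5634  3.1427 -0.1922 -1.6635]
pre 25.45 57.47795694672
above 26.6
```

View pics/s5.png

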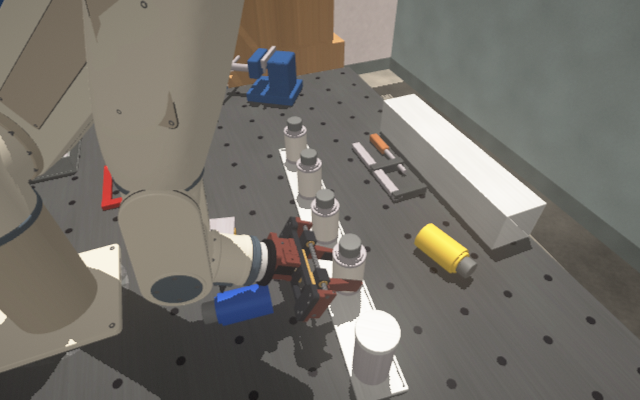

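Can 1 is upright in the grip at (348,262), over the middle of its gap. The wrist (about 0.35 m behind the TCP, z≈0.2) is beyond and above the blue can. I'll set it down, open, and retrace straight up.

Run:
```python
from run import *
setdown(); command_gripper(1.0); print(get_grip_width(),get_finger_force(),get_time())
movel(np.array(get_tcp_pos())+[0,0,.17],v=.12); print(get_time())
q=np.array(get_joint_pos()); q[1]-=.25; movej(q); print(get_tcp_pos(),get_time())
cv2.imwrite("pics/s6.png",np.hstack([read_camera("side")[60:400,240:480,::-1],read_camera("top")[60:400,180:500,::-1]])); print(get_time())
```

```text
down True -0.025084456979905863 [0.3664 1.4055 2.3662] 27.4083
0.9988115159225297 0.0 28.0667
29.6333
[ 0.5344 -0.1855  0.3415] 30.225
30.325
```

View pics/s6.png

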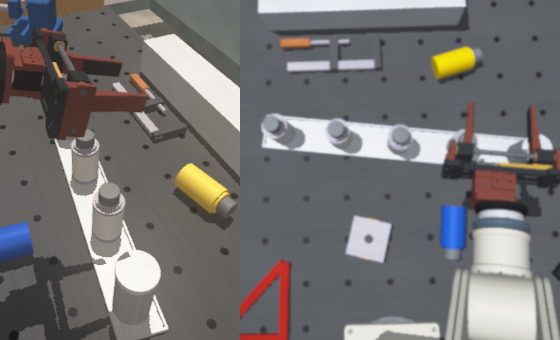

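The side crop shows can 1 upright in the channel at (108,210). The top crop shows the other standers at (278,130), (340,133) and (401,140), the tin is in place, and the blue and yellow cans look unmoved. The robot is clear, so I'll hand in.

```bash
python3 -c "
from station import *
print(job_done(),get_time())"
```

```text
the job is handed in; nothing more can be done
the job is handed in; nothing more can be done
```

Both knocked-over cans are standing in the channel again, caps up. The two standing cans and the tin were left in place, and I handed the job in at about 30 s of the 59 s limit; the hand-in returned no verdict.

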